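Fetch the reagent bottle from behind and put the others back

TASK

The small green-capped bottle has to be weighed, but two tall bottles stand in front of it on the grey bottle stand. First set both tall bottles upright on the blue side tray; then, while they wait there, stand the small bottle upright on the middle of the balance pan; then put each tall bottle back upright on the very spot on the stand where it stood at the start, leaving the small bottle on the balance. Knock nothing over and leave the timer and the petri dish where they are.

Things in the scene. Friction and masses are not known exactly. Their poses are not given: they have to be found in the camera images.
- amber_bottle: tall brown glass-like bottle with a black cap and white label, round, 62 mm diameter, 130 mm high with cap; straight body up to about 85 mm, then shoulder and narrower cap. Origin at the centre of its underside, z up. It may lean up to 0.05 rad when it stands. About 0.2 kg. At the start it stands on one of the two front rings of the bottle stand.
- white_bottle: tall white bottle with a blue label band and a ribbed white cap, round, 52 mm diameter, 115 mm high with cap; straight body up to about 80 mm. Origin at the centre of its underside, z up. It may lean up to 0.05 rad when it stands. About 0.15 kg. At the start it stands on the other front ring of the bottle stand.
- small_bottle: small white bottle with a red label band and a green cap, round, 36 mm diameter, 70 mm high with cap; grip it round the body about 45 mm up or lower. Origin at the centre of its underside, z up. About 0.07 kg. At the start it stands on the small rear ring of the bottle stand, behind the two tall ones.
- bottle_stand: fixed grey board with low white lip, 160 (x) x 190 (y) mm, top 10 mm above the worktop, lip 14 mm. Origin at the centre of its underside; +x points to the rear, away from the robot. White rings mark the places: two of 72 mm diameter in front at x -32, y +42 and -42 mm, one of 46 mm at the rear, x +31, y 0. Bottles start on the ring centres, either tall one on either front ring.
- side_tray: fixed shallow blue tray, empty at the start, 112 (x) x 232 (y) mm, floor 4 mm above the worktop, rim 10 mm high, 4 mm thick. Origin at the centre of its underside. Both tall bottles fit, e.g. 55 mm either side of its centre along y. Close behind tray and balance (x over 0.5 m) stand two fixed thermal cyclers: front part 106 mm high, tall hoods farther back; pass in front of the hoods.
- balance: fixed small white balance, 130 mm along its x, 112 mm along its y, 31 mm high housing, dark display and two keys at its -x side (towards the robot), round steel pan of 84 mm diameter. Origin at the centre of its underside.
- pan_center (a point): centre of the flat upper face of the balance pan, 40 mm above the worktop (16 mm along the balance's +x from its origin)
- bench_timer: bystander: loose white bench timer, 66 x 66 x 18 mm, lying on the worktop. Origin at the centre of its underside. To be left alone.
- petri_dish: bystander: loose round petri dish, 90 mm diameter, 16 mm high, lying on the worktop. Origin at the centre of its underside. To be left alone.
Mind the look-alikes: they are no part of the job. Leave any yellow look-alike of the amber_bottle alone.

How it is judged (in metres and radians):
On the way, in this order (a step that is already met when the one before it is completed fails the run):
1. both tall bottles stand upright and released on the side tray, the small bottle not yet fetched (x of amber_bottle in the frame of side_tray between -0.045 and 0.045 m and y of amber_bottle in the frame of side_tray between -0.1 and 0.1 m and z of each of amber_bottle, white_bottle in the frame of side_tray below 0.009 m and angle between each of amber_bottle, white_bottle's own z axis and vertical below 0.15 rad and linear speed of each of amber_bottle, white_bottle below 0.03 m/s and contact force between each of amber_bottle, white_bottle and the fingers below 0.2 N and x of white_bottle in the frame of side_tray between -0.045 and 0.045 m and y of white_bottle in the frame of side_tray between -0.1 and 0.1 m and distance of small_bottle from where it was at the start of the episode below 0.03 m), for 0.2 s.
2. the small bottle stands upright and released on the middle of the pan, both tall bottles still on the tray (x of amber_bottle in the frame of side_tray between -0.045 and 0.045 m and y of amber_bottle in the frame of side_tray between -0.1 and 0.1 m and z of each of amber_bottle, white_bottle in the frame of side_tray below 0.009 m and angle between each of amber_bottle, white_bottle, small_bottle's own z axis and vertical below 0.15 rad and linear speed of each of amber_bottle, white_bottle, small_bottle below 0.03 m/s and contact force between each of amber_bottle, white_bottle, small_bottle and the fingers below 0.2 N and x of white_bottle in the frame of side_tray between -0.045 and 0.045 m and y of white_bottle in the frame of side_tray between -0.1 and 0.1 m and horizontal distance between small_bottle and pan_center below 0.015 m and z of small_bottle in the frame of pan_center between -0.004 and 0.006 m), for 0.2 s.
At the end, for the whole second after the job is handed in: The small bottle stands upright on the pan within 15 mm of its centre; each tall bottle stands upright on the stand within 15 mm of where it stood at the start; all released and at rest (horizontal distance between small_bottle and pan_center below 0.015 m and z of small_bottle in the frame of pan_center between -0.004 and 0.006 m and angle between each of small_bottle, amber_bottle, white_bottle's own z axis and vertical below 0.15 rad and linear speed of each of small_bottle, amber_bottle, white_bottle below 0.03 m/s and contact force between each of small_bottle, amber_bottle, white_bottle and the fingers below 0.2 N and distance of each of amber_bottle, white_bottle from where it was at the start of the episode below 0.015 m); the robot touches nothing.
It fails at once if a bottle is knocked over (angle between any of amber_bottle, white_bottle, small_bottle's own z axis and vertical above 0.7 rad).
It fails at once if the timer or the petri dish is moved (more than 25 mm) (distance of any of bench_timer, petri_dish from where it was at the start of the episode above 0.025 m).
It also fails if it takes over 128 s, if anything falls off the work surface, if the arm or the gripper's body presses on something with over 40 N, if the wrist force passes 120 N, or if a joint passes its speed limit or range.

ROBOT

A 6-joint arm with a two-finger parallel gripper is mounted at the origin on a cart in front of the work surface, level with it; the furniture and walls round the work are solid. World frame = base frame: x ahead of the robot, y to its left, z up, the work surface at z = 0. Lengths are in mm, angles in rad, forces in N, time in s.
With the tool pointing down it reaches from about 300 to 850 mm from the base axis. Payload 4.2 kg.
Tool frame: the origin (TCP) lies between the finger pads; the fingertips stand 17 mm ahead of it and the grasp point (between the pads) lies 2 mm behind it; z points along the fingers, y is the line along which they close (so a half turn about z gives the same grasp; the last joint's range is limited). The gripper opens to 91 mm and grips with 3 to 60 N. Pads are 32 mm wide; open, the fingers measure 118 mm over their backs; the gripper's body (76 mm by 178 mm) begins 60 mm behind the grasp point.
Start: joints at [1.215, 0.32, 1.565, -0, 1.257, -0.02], TCP at [189.48, 542.901, 202.276] pointing down, gripper open.
Joint ranges: [-3.11, 3.11], [-0.84, 2.01], [0.21, 2.61], [-1.34, 4.49], [0.05, 2.63], [-2.56, 2.56]. Speed limits (rad/s): [2.57, 2.57, 3.14, 3.14, 3.14, 3.14].

INTERFACE

Orientations are given as a unit quaternion [w, x, y, z].
In Python, from rig import monitor, vision, job gives the robot as it stands.
- The arm moves only by the shell command python3 -m pendant 'ROWS' [FORCE]. ROWS is a JSON list of rows, 1 to 8 of them, each an object with the fields dx, dy, dz (the shift in mm), rz (a turn about the tool's z in rad), finger_gap (the finger opening in mm); a field left out counts as zero (the opening has to be given); each row shifts and turns the commanded pose from where the row before left it, along the tool's axes as they then stand; what a row does not reach is not made up. A row lasts 1/12 s, in which the tool goes at most 41.7 mm and 0.125 rad, less where a joint would pass 70% of its speed; a pose out of reach is approached as far as the arm can. The fingers move at their own pace and stop on an object; FORCE is the grip in N (left out, the last holds). Time passes only in rows, so rows that do not move let the fingers close. It prints the time, the measured TCP pose, the force, the opening and the grip force at its end. Input that does not fit is refused with a message, and nothing moves.
- monitor.observe(): the state, without advancing time (a new reading comes with each control period).
- vision.grab_frame(name): name is "scene" or "side" or "wrist"; returns (picture, depth): 480x640x3 uint8, red, green, blue; 480x640 float32, mm along the optical axis (not along the pixel's ray), 0 where there is no reading.
- vision.calibration(name): a dict with "fx", "fy", "cx", "cy" (pixels), "origin" and "rotation" of the camera in the world. Camera axes: x right, y down, z forward; pixel columns grow to the right and rows downward; lengths in mm; the calibration is good to about 2 mm. A picture is of the moment at which its call begins: read the wrist's pose just before it. calibration takes no time and is no camera call; for the wrist camera it gives the pose at the moment of the call.
- job.hand_in(): hands the job in; it is judged then, once.
The state is a dict: "clock": time; "qpos": joint angles; "joint_vel": joint speeds; "joint_torque": joint torques, N m; "ee_pos": TCP position; "tool_rot": TCP orientation; "contact_force": force on the tool from outside, world axes, zero at the start; "wrist_torque": the same for the moment, N m; "width": finger opening in mm; "gripper_force": force on a finger pad.
Only numpy, scipy, OpenCV 4.12 (cv2) and the standard library are available. Lean on these libraries where they do the work, as an engineer would, in place of code of your own. Each camera call takes 0.05 s, during which the arm holds its last target. There are 200 camera calls.

## Working session

There is one attempt and no reset: what is moved stays moved. The work goes in short steps, Python scripts to look and compute and a shell command to move; the robot and the scene stay as the last step left them, time stands still between calls to the robot, and variables do not carry over. Pictures are saved under pics/ and viewed, at most 14 in all, crops included, and the job is handed in when it is done.

```bash
ls; mkdir -p pics
python3 - <<'E'
from rig import monitor, vision
import cv2
s=monitor.observe();print(s['clock'],s['ee_pos'],s['tool_rot'],s['width'])
for n in("scene","side"):
    p,d=vision.grab_frame(n);c=vision.calibration(n);print(n,c)
    cv2.imwrite(f"pics/{n}0.png",p[:,:,::-1])
    import numpy as np;np.savez(f"{n}0.npz",p=p,d=d)
E
```

```text
pics
0.0 [189.28797892 542.39004354 201.42223979] [-1.72441205e-04  1.67137047e-01  9.85933276e-01 -8.68240823e-04] 90.95023689464601
scene {'fx': 509.3840830773531, 'fy': 509.3840830773531, 'cx': 316.18482700023947, 'cy': 246.97495296850056, 'origin': array([-598.40621264, -844.5654375 ,  771.75944351]), 'rotation': array([-0.44595888,  0.73548224, -0.44229102,  0.25409686])}
side {'fx': 563.6859927650487, 'fy': 563.6859927650487, 'cx': 321.77644220574814, 'cy': 232.9810404193158, 'origin': array([-197.24050657, -790.16921   , 1388.9535084 ]), 'rotation': array([-0.28024871,  0.85645714, -0.41074873,  0.13866256])}
```

View pics/scene0.png

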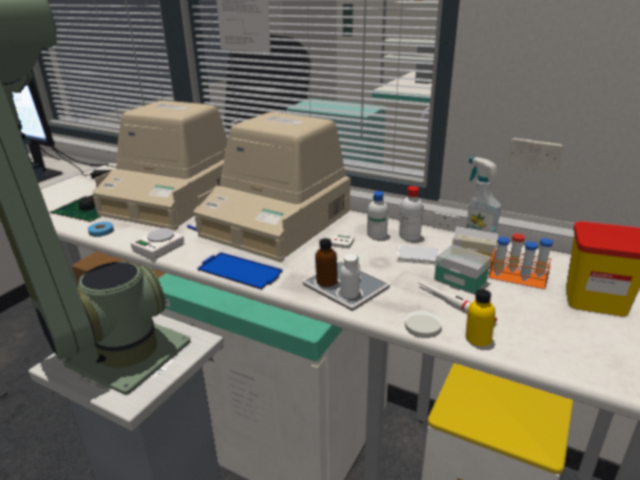

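View pics/side0.png

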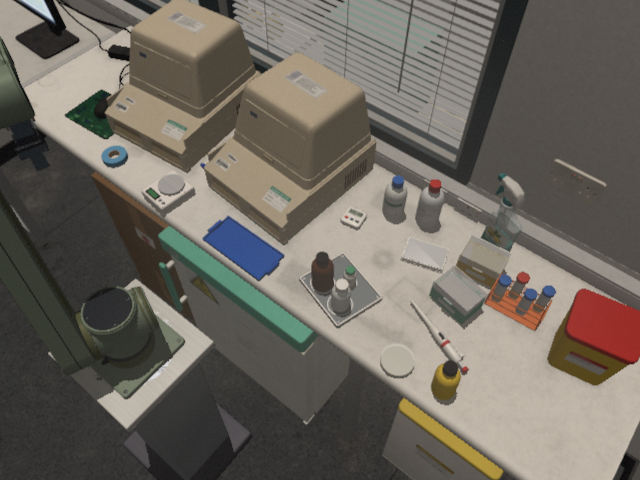

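The pictures show amber bottle (side px 321,272), white (342,295) and small (350,277) on the stand, tray (243,247), balance pan (171,184), timer (354,216), dish (397,360). A yellow look-alike is at (446,380). Next I measure these with rays and depth.

```bash
cat > h.py <<'E'
import numpy as np,cv2
from scipy.spatial.transform import Rotation as R
def Rm(c): return R.from_quat(np.asarray(c['rotation']),scalar_first=True).as_matrix()
def rays(c,uv,z):
    "pixels onto the plane at height z"
    uv=np.atleast_2d(np.asarray(uv,float));z=np.asarray(z,float)
    d=np.c_[(uv[:,0]-c['cx'])/c['fx'],(uv[:,1]-c['cy'])/c['fy'],np.ones(len(uv))]@Rm(c).T
    o=np.asarray(c['origin']);return o+d*((z-o[2])/d[:,2])[:,None]
def cloud(c,d):
    v,u=np.mgrid[:480,:640]
    P=np.stack([(u-c['cx'])/c['fx']*d,(v-c['cy'])/c['fy']*d,d],-1)@Rm(c).T+c['origin']
    P[d<=0]=np.nan;return P
def big(m,near=None):
    n,l,s,ce=cv2.connectedComponentsWithStats(m.astype(np.uint8))
    i=1+np.argmax(s[1:,4]) if near is None else 1+np.argmin(np.linalg.norm(ce[1:]-near,axis=1)+1e3*(s[1:,4]<15))
    return l==i
E
python3 - <<'E'
from h import *
from rig import vision
for n in("scene","side"):
    f=np.load(n+"0.npz");p,d=f['p'],f['d'];c=vision.calibration(n);P=cloud(c,d);h=cv2.cvtColor(p,cv2.COLOR_RGB2HSV)
    print(n,"worktop z", np.nanmedian(P[...,2][(abs(P[...,2])<15)]))
    m=big((h[...,0]>105)&(h[...,0]<125)&(h[...,1]>150)&(abs(P[...,2])<30))
    cs=max(cv2.findContours(m.astype(np.uint8),0,1)[0],key=cv2.contourArea)[:,0]
    r=cv2.minAreaRect(rays(c,cs,10)[:,:2].astype(np.float32));print("tray",r)
    # tops by height: slices of cloud in work region
    ok=(P[...,0]>200)&(P[...,0]<750)&(P[...,1]>-450)&(P[...,1]<750)
    for nm,a,b,px in(("amber cap",128,148,None),("white cap",112,128,None),("small",72,84,None)):
        m=ok&(P[...,2]>a)&(P[...,2]<b)&(P[...,0]<560)&(P[...,1]<150)
        k,l,s,ce=cv2.connectedComponentsWithStats(m.astype(np.uint8))
        for i in range(1,k):
            if s[i,4]>8: print(nm,s[i,4],ce[i].round(),np.nanmedian(P[l==i],0).round(1), np.nanmin(P[l==i],0).round(),np.nanmax(P[l==i],0).round())
    m=ok&(P[...,2]>34)&(P[...,2]<46)&(P[...,0]<560)&(P[...,1]>200)
    if m.any():
        m=big(m);print("pan",m.sum(),np.nanmean(P[m],0),np.nanmin(P[m],0).round(),np.nanmax(P[m],0).round())
    m=ok&(P[...,2]>7)&(P[...,2]<17)&(P[...,0]<600)&(P[...,1]<150)
    k,l,s,ce=cv2.connectedComponentsWithStats(m.astype(np.uint8))
    for i in range(1,k):
        if s[i,4]>100: print("low",s[i,4],ce[i].round(),np.nanmean(P[l==i],0).round(1),cv2.minAreaRect(P[l==i][:,:2].astype(np.float32)))
E
```

```text
scene worktop z 1.9534740780471793
tray ((416.5133972167969, -12.244316101074219), (244.8024139404297, 107.64032745361328), 89.34014892578125)
amber cap 12 [241. 210.] [556.5  66.8 129.4] [550.  53. 128.] [559.  77. 135.]
amber cap 197 [274. 217.] [550.3 -60.9 131.9] [ 517. -116.  128.] [560.  44. 148.]
amber cap 112 [325. 242.] [ 465.5 -275.6  140.1] [ 454. -290.  128.] [ 488. -256.  145.]
white cap 775 [253. 219.] [531.4   8.  119.4] [ 498. -118.  112.] [560. 150. 128.]
white cap 79 [326. 249.] [ 462.5 -280.4  116.2] [ 452. -295.  112.] [ 485. -254.  128.]
white cap 128 [350. 259.] [ 437.2 -362.4  124. ] [ 423. -377.  112.] [ 461. -342.  128.]
small 265 [254. 235.] [511.6  -6.9  77.9] [ 493. -118.   72.] [558. 148.  84.]
small 93 [326. 265.] [ 448.1 -288.5   78.4] [ 438. -306.   72.] [ 481. -249.   84.]
small 71 [350. 276.] [ 424.8 -369.4   78.8] [ 416. -386.   72.] [ 446. -341.   84.]
pan 397 [422.72494544 313.50422007  39.84966589] [356. 264.  34.] [484. 368.  46.]
low 742 [239. 268.] [421.4  -7.4   9.9] ((421.0147399902344, -10.720550537109375), (253.2418212890625, 119.636848449
[... 984 characters left out ...]
all 50 [289. 227.] [ 517.  -107.4   78.3] [ 490. -111.   72.] [559. -91.  84.]
small 64 [350. 269.] [ 515.6 -331.2   79.9] [ 503. -344.   73.] [ 531. -320.   84.]
small 48 [323. 277.] [ 447.7 -293.2   78. ] [ 437. -303.   72.] [ 478. -266.   84.]
small 50 [340. 298.] [ 422.3 -368.4   79.2] [ 417. -381.   72.] [ 454. -336.   84.]
pan 492 [435.03251381 313.33443086  40.2837216 ] [382. 263.  34.] [484. 372.  46.]
low 683 [243. 248.] [414.5 -11.7  10.3] ((419.0419616699219, -4.936187744140625), (257.4601745605469, 121.00984191894531), 88.757080078125)
low 1769 [343. 292.] [ 481.6 -338.5   11.8] ((483.08001708984375, -322.7317199707031), (196.17739868164062, 169.3738555908203), 74.08190155029297)
```

```bash
cat >> h.py <<'E'
def to(x,y,z,psi=None):
    "print tool-axis shift from here to x,y,z, (and turn to closing-axis heading psi in deg; shift valid after turn)"
    from rig import monitor
    s=monitor.observe();M=R.from_quat(s['tool_rot'],scalar_first=True).as_matrix()
    cur=np.arctan2(M[1,1],M[0,1]);p=cur if psi is None else np.radians(psi)
    t=(cur-p+np.pi)%(2*np.pi)-np.pi;t=0 if psi is None else t
    d=np.array([x,y,z])-s['ee_pos'];c,q=np.cos(p),np.sin(p)
    print(f"t={s['clock']:.2f} at",s['ee_pos'].round(1),f"psi {np.degrees(cur):.1f} | turn {t:.3f} shift",np.round([-q*d[0]+c*d[1],c*d[0]+q*d[1],-d[2]],1),"w",round(s['width'],1),"gf",round(s['gripper_force'],1))
E
python3 - <<'E'
from h import *
from rig import vision,monitor
c=vision.calibration("wrist");s=monitor.observe();M=R.from_quat(s['tool_rot'],scalar_first=True).as_matrix()
print((c['origin']-s['ee_pos'])@M, M.T@Rm(c),c['fx'])
to(400,-300,300,-16.5)
E
python3 -m pendant '[{"rz":0.122,"finger_gap":91},{"rz":0.122,"finger_gap":91},{"rz":0.122,"finger_gap":91},{"rz":0.122,"finger_gap":91},{"rz":0.122,"finger_gap":91},{"rz":0.122,"finger_gap":91},{"rz":0.122,"finger_gap":91},{"rz":0.122,"finger_gap":91}]'
```

```text
[  82.85553716    0.65156564 -181.62325929] [[-5.93207962e-04 -9.56673895e-01 -2.91160963e-01]
 [ 9.99999479e-01 -8.09365246e-04  6.21961638e-04]
 [-8.30670027e-04 -2.91160442e-01  9.56673877e-01]] 365.69038961761146
t=0.10 at [189.3 542.4 201.5] psi 70.8 | turn 1.523 shift [-747.9  441.3  -98.5] w 90.8 gf 0.0
clock: 0.77
ee_pos: [189.4, 542.6, 201.8]
tool_rot: [0.0, 0.612, 0.791, -0.0]
contact_force: [-0.2, 0.0, -0.5]
width: 90.9
gripper_force: 0.0
```

```bash
python3 -m pendant '[{"rz":0.122,"finger_gap":91},{"rz":0.122,"finger_gap":91},{"rz":0.122,"finger_gap":91},{"rz":0.122,"finger_gap":91},{"rz":0.055,"finger_gap":91},{"finger_gap":91}]'; python3 -c "
from h import *
to(400,-300,300,-16.5)"
```

```text
clock: 1.27
ee_pos: [189.4, 542.6, 201.8]
tool_rot: [0.0, 0.8, 0.6, -0.0]
contact_force: [-0.8, -0.1, 1.0]
width: 91.2
gripper_force: 0.0
t=1.27 at [189.4 542.6 201.8] psi -16.3 | turn 0.003 shift [-748.1  441.3  -98.2] w 91.2 gf 0.0
```

```bash
python3 -m pendant '[{"dx":-30,"dy":21,"dz":-3,"finger_gap":91},{"dx":-30,"dy":21,"dz":-3,"finger_gap":91},{"dx":-30,"dy":21,"dz":-3,"finger_gap":91},{"dx":-30,"dy":21,"dz":-3,"finger_gap":91},{"dx":-30,"dy":21,"dz":-3,"finger_gap":91},{"dx":-30,"dy":21,"dz":-3,"finger_gap":91},{"dx":-30,"dy":21,"dz":-3,"finger_gap":91},{"dx":-30,"dy":21,"dz":-3,"finger_gap":91}]'; python3 -m pendant '[{"dx":-30,"dy":21,"dz":-3,"finger_gap":91},{"dx":-30,"dy":21,"dz":-3,"finger_gap":91},{"dx":-30,"dy":21,"dz":-3,"finger_gap":91},{"dx":-30,"dy":21,"dz":-3,"finger_gap":91},{"dx":-30,"dy":21,"dz":-3,"finger_gap":91},{"dx":-30,"dy":21,"dz":-3,"finger_gap":91},{"dx":-30,"dy":21,"dz":-3,"finger_gap":91},{"dx":-30,"dy":21,"dz":-3,"finger_gap":91}]'; python3 -m pendant '[{"dx":-30,"dy":21,"dz":-3,"finger_gap":91},{"dx":-30,"dy":21,"dz":-3,"finger_gap":91},{"dx":-30,"dy":21,"dz":-3,"finger_gap":91},{"dx":-30,"dy":21,"dz":-3,"finger_gap":91},{"dx":-30,"dy":21,"dz":-3,"finger_gap":91},{"dx":-30,"dy":21,"dz":-3,"finger_gap":91},{"dx":-30,"dy":21,"dz":-3,"finger_gap":91},{"dx":-20,"dy":20,"dz":-3,"finger_gap":91}]'; python3 -m pendant '[{"finger_gap":91},{"finger_gap":91},{"finger_gap":91}]'
python3 - <<'E'
from h import *
from rig import vision
to(480,-300,280,-16.5)
c=vision.calibration("wrist");p,d=vision.grab_frame("wrist")
np.savez("w1.npz",p=p,d=d,c=c,allow_pickle=True);cv2.imwrite("pics/w1.png",p[:,:,::-1])
E
```

```text
clock: 1.93
ee_pos: [283.4, 263.6, 226.3]
tool_rot: [0.0, 0.799, 0.601, -0.0]
contact_force: [1.3, -0.9, 0.3]
width: 91.3
gripper_force: 0.0
clock: 2.6
ee_pos: [377.5, -13.9, 250.4]
tool_rot: [0.0, 0.8, 0.601, 0.0]
contact_force: [1.5, 1.1, 1.4]
width: 90.9
gripper_force: 0.0
clock: 3.27
ee_pos: [473.2, -282.5, 273.9]
tool_rot: [-0.0, 0.8, 0.6, -0.0]
contact_force: [1.1, -0.3, 0.9]
width: 91.0
gripper_force: 0.0
clock: 3.52
ee_pos: [472.8, -279.0, 273.6]
tool_rot: [-0.001, 0.8, 0.6, -0.0]
contact_force: [0.5, 0.0, 0.3]
width: 91.1
gripper_force: 0.0
t=3.52 at [ 472.8 -279.   273.6] psi -16.2 | turn 0.005 shift [-18.1  12.8  -6.4] w 91.1 gf 0.0
```

View pics/w1.png

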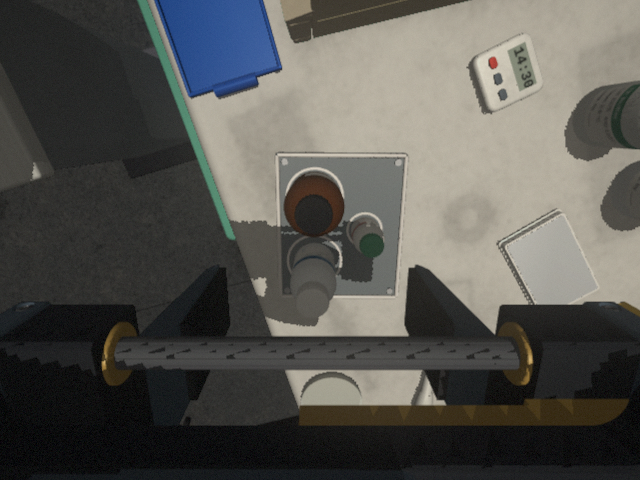

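Wrist view: the stand lip corners are at (276,153), (408,154) and (397,297). Caps are at amber (314,214), white (313,298) and green (372,244). I refine the poses from these.

Run:
```python
from h import *
f=np.load("w1.npz",allow_pickle=True);p,d,c=f['p'],f['d'],f['c'].item()
k=rays(c,[[276,153],[408,154],[397,297]],14);print("corners",k.round(1)[:,:2],np.linalg.norm(k[1]-k[0]),np.linalg.norm(k[2]-k[1]))
m=(k[0]+k[2])/2;yaw=np.arctan2(*(k[1]-k[0])[[1,0]]);yaw2=np.arctan2(*(k[1]-k[2])[[1,0]])-np.pi/2
print("stand",m.round(1),np.degrees([yaw,yaw2]))
y=(yaw+yaw2)/2
for n,a,b in(("amber/L",-32,42),("R",-32,-42),("small",31,0)):print(n,m[0]+np.cos(y)*a-np.sin(y)*b,m[1]+np.sin(y)*a+np.cos(y)*b)
print("caps",rays(c,[[314,214]],140),rays(c,[[313,298]],125),rays(c,[[372,244]],80))
h=cv2.cvtColor(p,cv2.COLOR_RGB2HSV)
g=big((h[...,0]>65)&(h[...,0]<90)&(h[...,1]>90)&(np.mgrid[:480,:640][1]>300)&(np.mgrid[:480,:640][0]>200));v,u=np.nonzero(g);print(u.mean(),v.mean(),len(u))
P=cloud(c,d)
for n,z0,z1,u0,v0 in(("amber",135,145,314,214),("white",120,130,313,298),("small",75,85,372,244)):
    w=P[v0-20:v0+20,u0-20:u0+20].reshape(-1,3);w=w[(w[:,2]>z0)&(w[:,2]<z1)]
    print(n,len(w),((w.min(0)+w.max(0))/2).round(1),np.ptp(w,0).round(1),np.median(w,0).round(1))
```

```text
corners [[ 441.8 -212.1]
 [ 590.7 -256.7]
 [ 537.8 -433.8]] 155.44693545871098 184.8165973502602
stand [ 489.8 -323.    14. ] [-16.67664342 -16.63830363]
amber/L 471.15513515319014 -273.55114234977816
R 447.0765755598859 -354.0261258409955
small 519.472092974951 -331.847553790365
caps [[ 473.2385767  -267.74316551  140.        ]] [[ 447.11481106 -352.58223201  125.        ]] [[ 519.46109242 -329.97650152   80.        ]]
363.0 244.0 3
amber 1097 [ 471.7 -268.7  137.9] [33.9 33.   5.7] [ 472.  -268.6  138.3]
white 817 [ 444.  -358.   122.8] [33.2 33.5  5.6] [ 444.5 -357.   122.8]
small 436 [ 518.6 -332.8   77.8] [25.7 26.2  5.6] [ 518.5 -331.8   78.6]
```

```bash
python3 -c "
from h import *
to(471,-272,90,-16.5)"
```

```text
t=3.57 at [ 472.8 -278.6  273.9] psi -16.2 | turn 0.005 shift [  5.8  -3.6 183.9] w 91.2 gf 0.0
```

```bash
python3 -m pendant '[{"dx":3,"dy":-2,"dz":20,"finger_gap":91},{"dx":3,"dy":-2,"dz":30,"finger_gap":91},{"dz":30,"finger_gap":91},{"dz":30,"finger_gap":91},{"dz":30,"finger_gap":91},{"dz":20,"finger_gap":91},{"dz":17,"finger_gap":91},{"dz":7,"finger_gap":91}]' 20; python3 -m pendant '[{"dz":5,"finger_gap":91},{"finger_gap":91}]' ;python3 -c "
from h import *
to(471,-272,84,-16.5)
from rig import vision
c=vision.calibration('wrist');p,d=vision.grab_frame('wrist');cv2.imwrite('pics/w2.png',p[:,:,::-1])"
```

```text
clock: 4.23
ee_pos: [469.4, -270.5, 88.2]
tool_rot: [-0.002, 0.799, 0.601, -0.001]
contact_force: [-0.7, 0.5, -0.1]
width: 91.1
gripper_force: 0.0
clock: 4.4
ee_pos: [471.0, -272.0, 85.2]
tool_rot: [-0.0, 0.8, 0.6, -0.0]
contact_force: [-0.1, -0.0, 0.5]
width: 90.8
gripper_force: 0.0
t=4.40 at [ 471.  -272.    85.2] psi -16.2 | turn 0.005 shift [-0.  -0.   1.2] w 90.8 gf 0.0
```

View pics/w2.png

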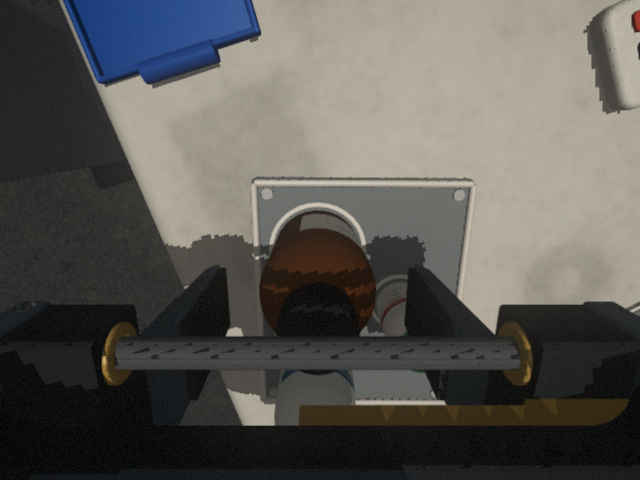

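Amber sits centred between the fingers (mid column 316, bottle 318). I close.

```bash
python3 -m pendant '[{"dz":1,"finger_gap":80},{"finger_gap":70},{"finger_gap":62},{"finger_gap":56},{"finger_gap":50},{"finger_gap":50},{"finger_gap":50}]' 20; python3 -m pendant '[{"dz":-5,"finger_gap":50},{"dz":-10,"finger_gap":50},{"dz":-20,"finger_gap":50},{"dz":-30,"finger_gap":50},{"dz":-30,"finger_gap":50},{"dz":-30,"finger_gap":50},{"dz":-10,"finger_gap":50},{"finger_gap":50}]';python3 -c "
from h import *
to(412,45,215,-1)"
```

```text
clock: 5.03
ee_pos: [471.2, -272.8, 84.5]
tool_rot: [0.0, 0.8, 0.6, 0.0]
contact_force: [-0.6, 0.5, 1.7]
width: 55.8
gripper_force: 19.7
clock: 5.7
ee_pos: [472.7, -273.6, 222.5]
tool_rot: [0.003, 0.8, 0.6, 0.001]
contact_force: [0.2, -0.7, -2.2]
width: 56.2
gripper_force: 19.5
t=5.70 at [ 472.7 -273.6  222.5] psi -16.3 | turn -0.267 shift [317.5 -66.3   7.5] w 56.2 gf 19.5
```

```bash
python3 -c "
from h import *
from rig import vision
p,d=vision.grab_frame('scene');a=cv2.resize(p[170:330,240:420,::-1],None,fx=3,fy=3,interpolation=2);cv2.imwrite('pics/s3.png',a)"
```

```text
(no output)
```

View pics/s3.png

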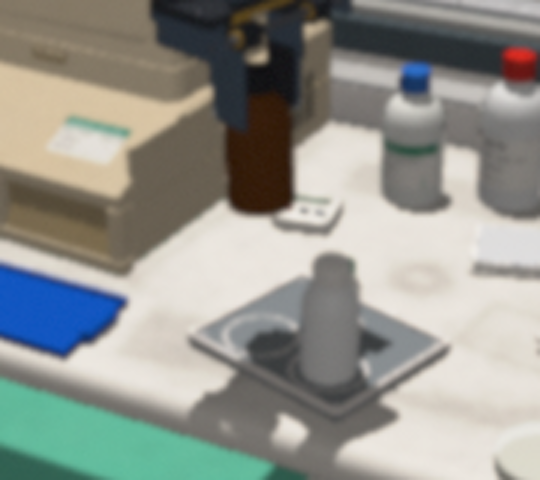

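```bash
python3 -m pendant '[{"rz":-0.09,"finger_gap":50},{"rz":-0.09,"finger_gap":50},{"rz":-0.087,"finger_gap":50},{"finger_gap":50}]';python3 -m pendant '[{"dx":20,"dy":-4,"finger_gap":50},{"dx":35,"dy":-8,"finger_gap":50},{"dx":35,"dy":-8,"finger_gap":50},{"dx":35,"dy":-8,"finger_gap":50},{"dx":35,"dy":-8,"finger_gap":50},{"dx":35,"dy":-8,"finger_gap":50},{"dx":35,"dy":-8,"finger_gap":50},{"dx":35,"dy":-6,"finger_gap":50}]';python3 -m pendant '[{"dx":30,"dy":-4,"finger_gap":50},{"dx":15,"dy":-4,"finger_gap":50},{"dx":5,"finger_gap":50},{"finger_gap":50},{"finger_gap":50}]'
python3 - <<'E'
from h import *
from rig import vision
to(413,43,90,-1)
c=vision.calibration("wrist");p,d=vision.grab_frame("wrist")
cv2.imwrite("pics/w4.png",p[:,:,::-1])
h=cv2.cvtColor(p,cv2.COLOR_RGB2HSV);m=big((h[...,0]>105)&(h[...,0]<125)&(h[...,1]>150))
P=cloud(c,d)[m];P=P[(P[:,2]>-5)&(P[:,2]<20)];print(P.min(0),P.max(0),cv2.minAreaRect(P[:,:2].astype(np.float32)))
E
```

```text
clock: 6.08
ee_pos: [470.0, -272.0, 216.5]
tool_rot: [-0.003, 0.713, 0.702, -0.001]
contact_force: [1.0, 0.1, -1.4]
width: 56.4
gripper_force: 19.5
clock: 6.75
ee_pos: [415.7, -5.2, 217.7]
tool_rot: [-0.001, 0.714, 0.7, -0.001]
contact_force: [0.8, 0.6, -1.2]
width: 55.9
gripper_force: 19.5
clock: 7.17
ee_pos: [410.4, 42.8, 218.4]
tool_rot: [-0.0, 0.713, 0.701, -0.001]
contact_force: [0.2, -0.6, -1.8]
width: 56.1
gripper_force: 19.5
t=7.17 at [410.4  42.8 218.4] psi -1.0 | turn -0.000 shift [  0.2   2.6 128.4] w 56.1 gf 19.5
[ 3.66500401e+02 -2.94907777e+01  1.33770683e-01] [476.78629717 108.62395867  15.11406566] ((421.37615966796875, 39.737274169921875), (137.23406982421875, 110.12493133544922), 89.31197357177734)
```

View pics/w4.png

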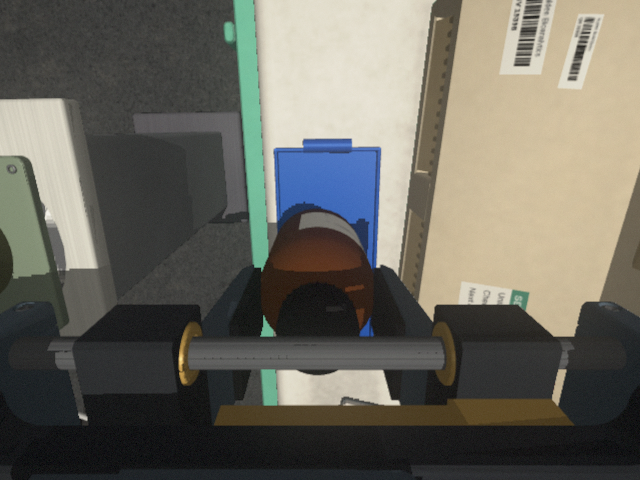

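```bash
python3 -m pendant '[{"dx":-2,"dy":4,"dz":10,"finger_gap":50},{"dx":-1,"dy":3,"dz":20,"finger_gap":50},{"dz":30,"finger_gap":50},{"dz":30,"finger_gap":50},{"dz":20,"finger_gap":50},{"dz":15,"finger_gap":50},{"dz":7,"finger_gap":50},{"finger_gap":50}]'; python3 -m pendant '[{"dz":2,"finger_gap":50},{"dz":2,"finger_gap":50},{"finger_gap":50}]'; python3 -c "
from h import *
to(417,40,79,-1)"
```

```text
clock: 7.88
ee_pos: [416.6, 39.2, 85.8]
tool_rot: [-0.001, 0.714, 0.7, -0.001]
contact_force: [-0.4, -0.3, -2.1]
width: 56.0
gripper_force: 19.5
clock: 8.13
ee_pos: [418.2, 40.1, 83.9]
tool_rot: [0.001, 0.713, 0.701, 0.001]
contact_force: [-0.1, -0.1, -2.4]
width: 56.2
gripper_force: 19.5
t=8.13 at [418.2  40.1  83.9] psi -1.0 | turn 0.000 shift [-0.1 -1.2  4.9] w 56.2 gf 19.5
```

```bash
python3 -m pendant '[{"dz":1.5,"finger_gap":50},{"dz":1.5,"finger_gap":50},{"finger_gap":50}]'; python3 -m pendant '[{"dz":1,"finger_gap":50},{"dz":1,"finger_gap":50},{"finger_gap":50}]'; python3 -c "
from h import *
to(417,40,79,-1)"
```

```text
clock: 8.38
ee_pos: [417.5, 40.3, 80.3]
tool_rot: [0.0, 0.713, 0.701, 0.0]
contact_force: [-0.7, 0.1, -2.0]
width: 55.7
gripper_force: 19.5
clock: 8.63
ee_pos: [417.7, 40.4, 78.5]
tool_rot: [0.0, 0.713, 0.701, 0.0]
contact_force: [-0.1, -0.3, 0.9]
width: 56.3
gripper_force: 19.7
t=8.63 at [417.7  40.4  78.5] psi -1.0 | turn 0.001 shift [-0.4 -0.7 -0.5] w 56.3 gf 19.7
```

```bash
python3 -m pendant '[{"finger_gap":58},{"finger_gap":64},{"finger_gap":75},{"finger_gap":91},{"finger_gap":91},{"dz":-5,"finger_gap":91},{"dz":-20,"finger_gap":91},{"dz":-30,"finger_gap":91}]'; python3 -m pendant '[{"dz":-35,"finger_gap":91},{"dz":-35,"finger_gap":91},{"dz":-10,"finger_gap":91},{"finger_gap":91},{"finger_gap":91}]'
python3 - <<'E'
from h import *
from rig import vision
to(446,-355,215,-16.5)
c=vision.calibration("wrist");p,d=vision.grab_frame("wrist");cv2.imwrite("pics/w5.png",p[:,:,::-1])
P=cloud(c,d).reshape(-1,3);w=P[(P[:,2]>125)&(P[:,2]<140)&(P[:,0]<470)&(P[:,1]>-60)&(P[:,1]<100)];print(len(w),w.min(0),w.max(0))
E
```

```text
clock: 9.3
ee_pos: [415.5, 40.1, 132.2]
tool_rot: [-0.002, 0.713, 0.701, -0.002]
contact_force: [-0.4, -0.2, -0.5]
width: 91.0
gripper_force: 0.0
clock: 9.72
ee_pos: [417.4, 40.2, 213.4]
tool_rot: [0.0, 0.713, 0.701, 0.0]
contact_force: [-0.0, -0.7, -0.5]
width: 91.0
gripper_force: 0.0
t=9.72 at [417.4  40.2 213.4] psi -1.0 | turn 0.271 shift [-370.8  139.7   -1.6] w 91.0 gf 0.0
1578 [400.33952324  28.49181878 125.00537919] [434.76770822  62.25669256 134.79972395]
```

View pics/w5.png

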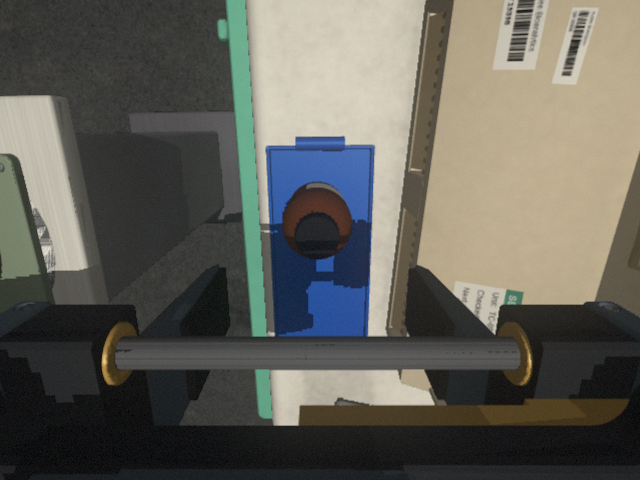

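Amber stands upright in the tray (cap about px 320,232, centred across it). Now the white bottle.

```bash
python3 -m pendant '[{"rz":0.09,"finger_gap":91},{"rz":0.09,"finger_gap":91},{"rz":0.09,"finger_gap":91},{"dx":-30,"dy":10,"finger_gap":91},{"dx":-35,"dy":13,"finger_gap":91},{"dx":-35,"dy":13,"finger_gap":91},{"dx":-35,"dy":13,"finger_gap":91},{"dx":-35,"dy":13,"finger_gap":91}]';python3 -m pendant '[{"dx":-35,"dy":13,"finger_gap":91},{"dx":-35,"dy":13,"finger_gap":91},{"dx":-35,"dy":13,"finger_gap":91},{"dx":-35,"dy":13,"finger_gap":91},{"dx":-30,"dy":13,"finger_gap":91},{"dx":-20,"dy":8,"finger_gap":91},{"dx":-10,"dy":4,"finger_gap":91},{"finger_gap":91}]'
python3 - <<'E'
from h import *
from rig import vision
to(446,-356,73,-16.5)
E
```

```text
clock: 10.43
ee_pos: [427.5, -141.6, 211.3]
tool_rot: [-0.002, 0.801, 0.599, -0.001]
contact_force: [1.0, 0.3, 0.4]
width: 90.9
gripper_force: 0.0
clock: 11.1
ee_pos: [445.4, -355.2, 210.9]
tool_rot: [-0.002, 0.802, 0.598, -0.0]
contact_force: [-0.5, 0.5, -0.2]
width: 91.0
gripper_force: 0.0
t=11.10 at [ 445.4 -355.2  210.9] psi -16.6 | turn -0.001 shift [ -0.6   0.8 137.9] w 91.0 gf 0.0
```

```bash
python3 -m pendant '[{"dy":1,"dz":20,"finger_gap":91},{"dz":30,"finger_gap":91},{"dz":30,"finger_gap":91},{"dz":25,"finger_gap":91},{"dz":20,"finger_gap":91},{"dz":9,"finger_gap":91},{"dz":4,"finger_gap":91},{"finger_gap":80}]' 20; python3 -m pendant '[{"finger_gap":70},{"finger_gap":60},{"finger_gap":54},{"finger_gap":50},{"finger_gap":42},{"finger_gap":42},{"finger_gap":42}]'
python3 - <<'E'
from h import *
to(446,-356,73)
from rig import vision
p,d=vision.grab_frame("wrist");cv2.imwrite("pics/w6.png",p[:,:,::-1])
E
```

```text
clock: 11.77
ee_pos: [446.9, -353.1, 74.8]
tool_rot: [-0.001, 0.801, 0.599, -0.0]
contact_force: [0.5, 0.6, -0.2]
width: 86.9
gripper_force: 0.0
clock: 12.35
ee_pos: [446.7, -354.3, 75.5]
tool_rot: [-0.0, 0.801, 0.599, -0.0]
contact_force: [-2.0, 0.3, 2.6]
width: 45.4
gripper_force: 19.3
t=12.35 at [ 446.7 -354.3   75.5] psi -16.4 | turn 0.000 shift [-1.9 -0.2  2.5] w 45.4 gf 19.3
```

View pics/w6.png

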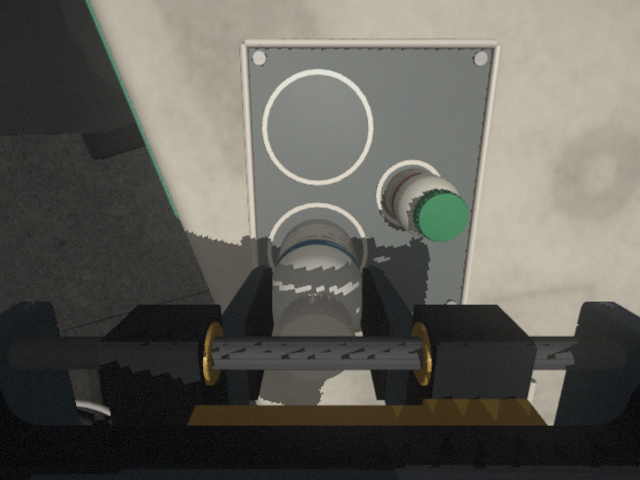

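White bottle is held centrally. The empty left ring is centred at (318,127), the small bottle's cap at (441,217).

```bash
python3 -c "
from h import *
from rig import vision
c=vision.calibration('wrist');print(rays(c,[[318,127]],10),rays(c,[[441,217]],80))"; python3 -m pendant '[{"dz":-5,"finger_gap":42},{"dz":-10,"finger_gap":42},{"dz":-20,"finger_gap":42},{"dz":-30,"finger_gap":42},{"dz":-30,"finger_gap":42},{"dz":-30,"finger_gap":42},{"dz":-10,"finger_gap":42},{"finger_gap":42}]';python3 -m pendant '[{"rz":-0.09,"finger_gap":42},{"rz":-0.09,"finger_gap":42},{"rz":-0.09,"finger_gap":42},{"finger_gap":42}]'; python3 -c "
from h import *
to(417,-67,200,-1)"
```

```text
[[ 471.16468636 -273.85336508   10.        ]] [[ 517.4686092  -332.31408076   80.        ]]
clock: 13.07
ee_pos: [448.6, -355.4, 213.7]
tool_rot: [0.004, 0.801, 0.599, 0.001]
contact_force: [0.2, 0.5, -1.0]
width: 45.0
gripper_force: 18.6
clock: 13.4
ee_pos: [446.2, -353.5, 208.0]
tool_rot: [-0.002, 0.713, 0.702, -0.0]
contact_force: [0.5, -0.4, -1.2]
width: 45.2
gripper_force: 18.6
t=13.40 at [ 446.2 -353.5  208. ] psi -0.9 | turn 0.002 shift [285.9 -34.2   8. ] w 45.2 gf 18.6
```

```bash
python3 -m pendant '[{"dx":20,"dy":-2,"finger_gap":42},{"dx":35,"dy":-4,"finger_gap":42},{"dx":35,"dy":-4,"finger_gap":42},{"dx":35,"dy":-4,"finger_gap":42},{"dx":35,"dy":-4,"finger_gap":42},{"dx":35,"dy":-4,"finger_gap":42},{"dx":35,"dy":-4,"finger_gap":42},{"dx":30,"dy":-4,"finger_gap":42}]';python3 -m pendant '[{"dx":20,"dy":-3,"finger_gap":42},{"dx":6,"dy":-1,"dz":10,"finger_gap":42},{"dz":20,"finger_gap":42},{"dz":30,"finger_gap":42},{"dz":30,"finger_gap":42},{"dz":20,"finger_gap":42},{"dz":10,"finger_gap":42},{"dz":5,"finger_gap":42}]';python3 -m pendant '[{"dz":2,"finger_gap":42},{"dz":2,"finger_gap":42},{"finger_gap":42},{"finger_gap":42}]';python3 -c "
from h import *
to(417,-67,69.5,-1)"
```

```text
clock: 14.07
ee_pos: [420.1, -91.6, 208.9]
tool_rot: [-0.001, 0.714, 0.7, -0.0]
contact_force: [0.9, 0.0, -1.0]
width: 45.1
gripper_force: 18.6
clock: 14.73
ee_pos: [415.6, -67.2, 82.5]
tool_rot: [-0.002, 0.714, 0.7, -0.002]
contact_force: [-0.4, 0.6, -0.4]
width: 45.0
gripper_force: 18.6
clock: 15.07
ee_pos: [418.5, -67.8, 81.8]
tool_rot: [0.001, 0.713, 0.701, 0.0]
contact_force: [-1.1, -0.2, 0.1]
width: 45.1
gripper_force: 18.6
t=15.07 at [418.5 -67.8  81.8] psi -1.0 | turn 0.000 shift [ 0.8 -1.5 12.3] w 45.1 gf 18.6
```

```bash
for r in 1; do :; done; python3 -m pendant '[{"dz":3,"finger_gap":42},{"dz":3,"finger_gap":42},{"dz":2,"finger_gap":42},{"finger_gap":42},{"finger_gap":42}]' | sed -n 2,4p; python3 -m pendant '[{"dz":1.5,"finger_gap":42},{"dz":1,"finger_gap":42},{"finger_gap":42},{"finger_gap":42}]' | sed -n 2,4p
```

```text
ee_pos: [417.8, -67.7, 73.1]
tool_rot: [-0.0, 0.713, 0.701, -0.0]
contact_force: [0.0, -0.9, -1.1]
ee_pos: [417.9, -67.7, 70.7]
tool_rot: [-0.0, 0.713, 0.701, 0.0]
contact_force: [0.9, -1.1, -0.6]
```

```bash
python3 -m pendant '[{"dz":1,"finger_gap":42},{"dz":0.5,"finger_gap":42},{"finger_gap":42},{"finger_gap":42}]' | sed -n 2,4p
```

```text
ee_pos: [418.2, -67.9, 69.6]
tool_rot: [0.0, 0.713, 0.701, 0.0]
contact_force: [-0.7, -0.7, 3.0]
```

```bash
python3 -m pendant '[{"finger_gap":48},{"finger_gap":56},{"finger_gap":70},{"finger_gap":91},{"finger_gap":91},{"dz":-5,"finger_gap":91},{"dz":-20,"finger_gap":91},{"dz":-30,"finger_gap":91}]' >/dev/null; python3 -m pendant '[{"dz":-35,"finger_gap":91},{"dz":-35,"finger_gap":91},{"dz":-10,"finger_gap":91},{"finger_gap":91},{"finger_gap":91}]' | sed -n 1,2p
python3 - <<'E'
from h import *
from rig import vision
to(518,-332,160,-16.5)
c=vision.calibration("wrist");p,d=vision.grab_frame("wrist");cv2.imwrite("pics/w7.png",p[:,:,::-1])
E
```

```text
clock: 17.23
ee_pos: [417.8, -67.7, 204.4]
t=17.23 at [417.8 -67.7 204.4] psi -1.0 | turn 0.271 shift [-225.   171.1   44.4] w 91.0 gf 0.0
```

View pics/w7.png

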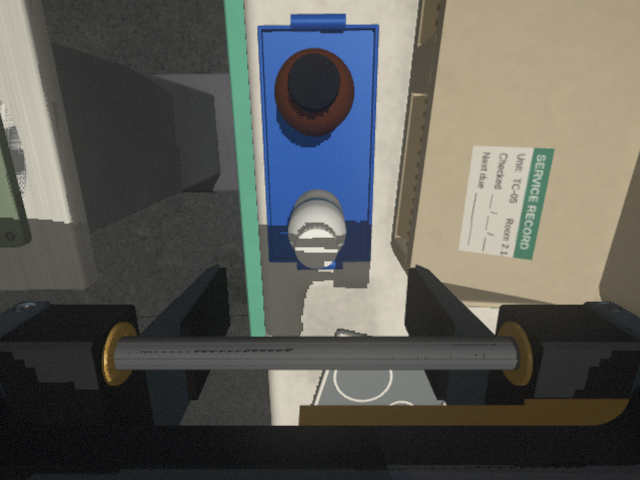

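Both tall bottles stand in the tray: amber cap (315,82), white cap (318,240), tray ends at v≈27 and 262. I check the margin.

```bash
python3 -c "
from h import *
from rig import vision
c=vision.calibration('wrist');print(rays(c,[[320,27],[320,262],[260,27],[378,27],[270,262],[370,262]],10)[:,:2].round(1), rays(c,[[318,240]],119)[:,:2],rays(c,[[315,82]],134)[:,:2])"
```

```text
[[ 422.9  103.9]
 [ 419.4 -124.2]
 [ 368.2  104.9]
 [ 475.7  103. ]
 [ 364.8 -123.3]
 [ 474.  -125.1]] [[418.03318939 -65.67855304]] [[417.92613191  43.81778177]]
```

```bash
python3 -m pendant '[{"rz":0.09,"finger_gap":91},{"rz":0.09,"finger_gap":91},{"rz":0.09,"finger_gap":91},{"dx":-20,"dy":15,"finger_gap":80},{"dx":-28,"dy":21,"finger_gap":70},{"dx":-28,"dy":21,"finger_gap":70},{"dx":-28,"dy":21,"finger_gap":70},{"dx":-28,"dy":21,"finger_gap":70}]' >/dev/null;python3 -m pendant '[{"dx":-28,"dy":21,"finger_gap":70},{"dx":-28,"dy":21,"finger_gap":70},{"dx":-20,"dy":17,"finger_gap":70},{"dx":-15,"dy":10,"finger_gap":70},{"dx":-3,"dy":3,"finger_gap":70},{"finger_gap":70}]' | sed -n 2,2p; python3 -c "
from h import *
to(518,-332,48,-16.5)"
```

```text
ee_pos: [517.3, -333.1, 201.6]
t=18.45 at [ 517.3 -333.1  201.6] psi -16.5 | turn -0.000 shift [  1.2   0.4 153.6] w 69.8 gf 0.0
```

```bash
python3 -m pendant '[{"dx":1,"dz":20,"finger_gap":70},{"dz":30,"finger_gap":70},{"dz":30,"finger_gap":70},{"dz":30,"finger_gap":70},{"dz":20,"finger_gap":70},{"dz":15,"finger_gap":70},{"dz":6,"finger_gap":70},{"finger_gap":70}]' 12|sed -n 2,4p;  python3 -m pendant '[{"finger_gap":60},{"finger_gap":50},{"finger_gap":42},{"finger_gap":36},{"finger_gap":28},{"finger_gap":25},{"finger_gap":25}]'; python3 -c "
from h import *
to(518,-332,48,-16.5)"
```

```text
ee_pos: [516.7, -329.8, 51.5]
tool_rot: [-0.002, 0.801, 0.599, -0.001]
contact_force: [-0.3, 0.5, 0.2]
clock: 19.7
ee_pos: [518.3, -332.0, 53.5]
tool_rot: [0.0, 0.801, 0.599, 0.0]
contact_force: [-0.5, 0.6, 0.3]
width: 26.4
gripper_force: 0.0
t=19.70 at [ 518.3 -332.    53.5] psi -16.5 | turn 0.001 shift [-0.1 -0.3  5.5] w 26.4 gf 0.0
```

```bash
python3 -m pendant '[{"finger_gap":20},{"finger_gap":20},{"finger_gap":20}]'|tail -2
python3 - <<'E'
from h import *
from rig import vision
p,d=vision.grab_frame("wrist");cv2.imwrite("pics/w8.png",p[:,:,::-1])
E
```

```text
width: 24.8
gripper_force: 12.0
```

View pics/w8.png

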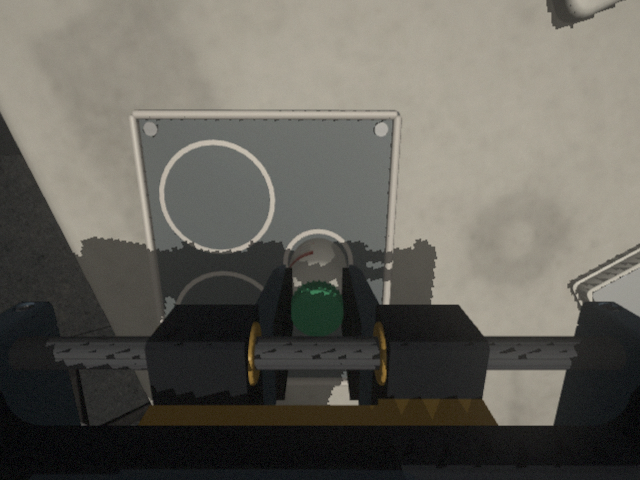

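Fingers seem to be on the shoulder or cap (width only 24.8), so I reopen, go lower and regrip.

```bash
python3 -m pendant '[{"finger_gap":35},{"finger_gap":60},{"finger_gap":60},{"dz":6,"finger_gap":60},{"dz":6,"finger_gap":60},{"finger_gap":60},{"finger_gap":50},{"finger_gap":40}]' 12|sed -n 2,4p;  python3 -m pendant '[{"finger_gap":34},{"finger_gap":26},{"finger_gap":20},{"finger_gap":20},{"finger_gap":20},{"finger_gap":20}]'
```

```text
ee_pos: [518.2, -331.9, 41.0]
tool_rot: [-0.0, 0.801, 0.599, -0.0]
contact_force: [0.3, -0.4, 0.1]
clock: 21.17
ee_pos: [518.5, -332.1, 41.4]
tool_rot: [0.0, 0.801, 0.599, 0.0]
contact_force: [0.8, -0.1, 0.5]
width: 33.6
gripper_force: 12.0
```

```bash
python3 -m pendant '[{"dz":-5,"finger_gap":20},{"dz":-15,"finger_gap":20},{"dz":-30,"finger_gap":20},{"dz":-35,"finger_gap":20},{"dz":-35,"finger_gap":20},{"dz":-35,"finger_gap":20},{"dz":-20,"finger_gap":20},{"finger_gap":20}]'|sed -n 2,6p; python3 -m pendant '[{"dy":-15,"rz":-0.12,"finger_gap":20},{"dy":-25,"rz":-0.12,"finger_gap":20},{"dy":-25,"rz":-0.12,"finger_gap":20},{"dy":-25,"rz":-0.12,"finger_gap":20},{"dy":-20,"rz":-0.12,"finger_gap":20},{"dy":-10,"rz":-0.12,"finger_gap":20},{"rz":-0.12,"finger_gap":20},{"rz":-0.12,"finger_gap":20}]'|sed -n 2,6p;python3 -m pendant '[{"rz":-0.12,"finger_gap":20},{"rz":-0.12,"finger_gap":20},{"rz":-0.12,"finger_gap":20},{"finger_gap":20}]'|sed -n 2,6p;python3 -c "
from h import *
to(395,300,215)"
```

```text
ee_pos: [520.3, -333.3, 222.2]
tool_rot: [0.005, 0.801, 0.599, 0.002]
contact_force: [0.5, -0.7, -0.7]
width: 33.2
gripper_force: 12.0
ee_pos: [398.5, -330.5, 214.9]
tool_rot: [-0.001, 0.432, 0.902, 0.0]
contact_force: [0.9, 0.2, -0.6]
width: 33.7
gripper_force: 12.0
ee_pos: [399.3, -330.4, 214.7]
tool_rot: [-0.001, 0.265, 0.964, 0.001]
contact_force: [0.7, -0.8, -1.2]
width: 33.3
gripper_force: 12.0
t=22.83 at [ 399.3 -330.4  214.7] psi 59.3 | turn 0.000 shift [ 3.257e+02  5.398e+02 -3.000e-01] w 33.3 gf 12.0
```

```bash
python3 -m pendant '[{"dx":12,"dy":20,"finger_gap":20},{"dx":19,"dy":31,"finger_gap":20},{"dx":19,"dy":31,"finger_gap":20},{"dx":19,"dy":31,"finger_gap":20},{"dx":19,"dy":31,"finger_gap":20},{"dx":19,"dy":31,"finger_gap":20},{"dx":19,"dy":31,"finger_gap":20},{"dx":19,"dy":31,"finger_gap":20}]'|sed -n 2,2p; python3 -m pendant '[{"dx":19,"dy":31,"finger_gap":20},{"dx":19,"dy":31,"finger_gap":20},{"dx":19,"dy":31,"finger_gap":20},{"dx":19,"dy":31,"finger_gap":20},{"dx":19,"dy":31,"finger_gap":20},{"dx":19,"dy":31,"finger_gap":20},{"dx":19,"dy":31,"finger_gap":20},{"dx":12,"dy":20,"finger_gap":20}]'|sed -n 2,2p;python3 -m pendant '[{"rz":0.12,"finger_gap":20},{"rz":0.12,"finger_gap":20},{"rz":0.12,"finger_gap":20},{"rz":0.12,"finger_gap":20},{"rz":0.12,"finger_gap":20},{"rz":0.12,"finger_gap":20},{"rz":0.12,"finger_gap":20},{"rz":0.12,"finger_gap":20}]'|sed -n 2,6p;python3 -m pendant '[{"rz":0.09,"finger_gap":20},{"finger_gap":20},{"finger_gap":20}]'|sed -n 2,6p;python3 - <<'E'
from h import *
from rig import vision
to(435,313,120)
c=vision.calibration("wrist");p,d=vision.grab_frame("wrist");np.savez("w9.npz",p=p,d=d,c=c);cv2.imwrite("pics/w9.png",p[:,:,::-1])
for n in("side","scene"):
  f=np.load(n+"0.npz");P=cloud(vision.calibration(n),f['d']).reshape(-1,3)
  for z in(100,125,150,180,220,260):
    w=P[(abs(P[:,2]-z)<8)&(abs(P[:,1]-313)<60)&(P[:,0]>400)&(P[:,0]<800)];print(n,z,len(w),w[:,0].min().round() if len(w) else '')
E
```

```text
ee_pos: [395.9, -51.5, 215.5]
ee_pos: [392.9, 227.4, 215.4]
ee_pos: [393.2, 224.2, 215.3]
tool_rot: [-0.0, 0.684, 0.729, -0.001]
contact_force: [0.2, -0.6, -0.8]
width: 33.0
gripper_force: 12.0
ee_pos: [393.4, 224.3, 215.6]
tool_rot: [-0.0, 0.713, 0.701, -0.001]
contact_force: [0.2, 0.4, -0.6]
width: 33.6
gripper_force: 12.0
t=25.08 at [393.4 224.3 215.6] psi -0.9 | turn 0.000 shift [89.4 40.1 95.6] w 33.6 gf 12.0
side 100 289 506.0
side 125 319 518.0
side 150 408 533.0
side 180 191 624.0
side 220 198 636.0
side 260 107 649.0
scene 100 272 509.0
scene 125 263 525.0
scene 150 296 540.0
scene 180 164 626.0
scene 220 144 638.0
scene 260 122 650.0
```

View pics/w9.png

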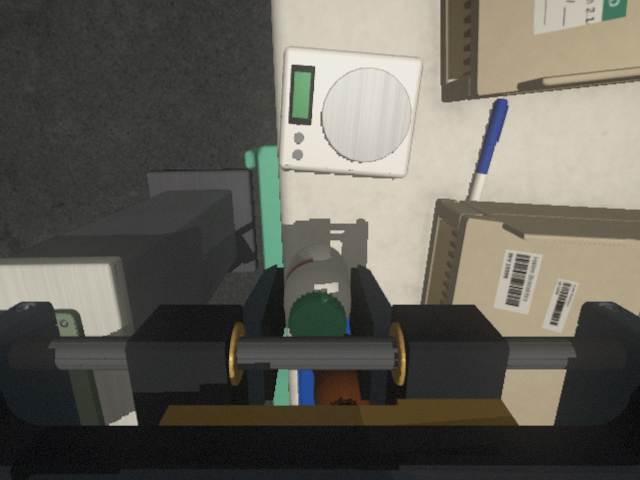

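Run:
```python
from h import *
f=np.load("w9.npz",allow_pickle=True);p,d,c=f['p'],f['d'],f['c'].item()
print("pan",rays(c,[[366.5,115],[323,115],[411,115],[366.5,68],[366.5,162]],40)[:,:2].round(1),"cap",rays(c,[[318,313]],254)[:,:2])
g=cv2.GaussianBlur(cv2.cvtColor(p,cv2.COLOR_RGB2GRAY),(5,5),1);print(cv2.HoughCircles(g[40:185,280:425],3,1.5,200,param1=80,param2=20,minRadius=38,maxRadius=52))
P=cloud(c,d).reshape(-1,3);w=P[(P[:,2]>37)&(P[:,2]<44)&(P[:,1]>250)&(P[:,0]<490)];print(len(w),w.min(0),w.max(0),w.mean(0))
```

```text
pan [[440.9 318.3]
 [400.7 319. ]
 [482.1 317.6]
 [440.1 358.1]
 [441.9 275.5]] cap [[394.2045855  230.51307397]]
[[[86.25 74.25 46.1 ]]]
6611 [398.87313722 276.27053988  37.00242914] [482.06576213 359.35392174  42.22193857] [440.50222552 318.90224805  39.04286371]
```

Pan centre is at px (366,115), i.e. world (440.7, 317.7). I turn the closing axis to ~85° so the gripper body stays clear of the cycler, then place.

```bash
python3 -m pendant '[{"rz":-0.12,"finger_gap":20},{"rz":-0.12,"finger_gap":20},{"rz":-0.12,"finger_gap":20},{"rz":-0.12,"finger_gap":20},{"rz":-0.12,"finger_gap":20},{"rz":-0.12,"finger_gap":20},{"rz":-0.12,"finger_gap":20},{"rz":-0.12,"finger_gap":20}]'|sed -n 2,2p;python3 -m pendant '[{"rz":-0.12,"finger_gap":20},{"rz":-0.12,"finger_gap":20},{"rz":-0.12,"finger_gap":20},{"rz":-0.12,"finger_gap":20},{"rz":-0.06,"finger_gap":20},{"finger_gap":20}]'|sed -n 2,6p;python3 -c "
from h import *
to(443.5,317.5,72)"
```

```text
ee_pos: [393.7, 224.4, 216.0]
ee_pos: [393.7, 224.4, 216.0]
tool_rot: [-0.0, 0.043, 0.999, -0.0]
contact_force: [0.5, 0.6, -0.2]
width: 33.3
gripper_force: 12.0
t=26.30 at [393.7 224.4 216. ] psi 85.1 | turn 0.000 shift [-41.6  97.  144. ] w 33.3 gf 12.0
```

```bash
python3 -m pendant '[{"dx":-12,"dy":25,"finger_gap":20},{"dx":-14,"dy":34,"finger_gap":20},{"dx":-12,"dy":28,"finger_gap":20},{"dx":-4,"dy":10,"dz":20,"finger_gap":20},{"dz":30,"finger_gap":20},{"dz":30,"finger_gap":20},{"dz":25,"finger_gap":20},{"dz":15,"finger_gap":20}]'|sed -n 2,4p;python3 -m pendant '[{"dz":10,"finger_gap":20},{"dz":5,"finger_gap":20},{"finger_gap":20},{"finger_gap":20}]'|sed -n 2,4p;python3 -c "
from h import *
to(443.5,317.5,72)"
```

```text
ee_pos: [442.6, 316.5, 93.0]
tool_rot: [-0.002, 0.044, 0.999, -0.002]
contact_force: [-0.1, 0.3, -0.5]
ee_pos: [444.9, 317.9, 82.0]
tool_rot: [0.001, 0.044, 0.999, 0.0]
contact_force: [0.2, -0.9, -0.6]
t=27.30 at [444.9 317.9  82. ] psi 84.9 | turn 0.000 shift [ 1.3 -0.5 10. ] w 33.3 gf 12.0
```

```bash
python3 -m pendant '[{"dx":1,"dz":3,"finger_gap":20},{"dz":2,"finger_gap":20},{"dz":1.5,"finger_gap":20},{"finger_gap":20},{"finger_gap":20}]'|sed -n 2,4p;python3 -m pendant '[{"dz":1,"finger_gap":20},{"dz":1,"finger_gap":20},{"finger_gap":20},{"finger_gap":20}]'|sed -n 2,4p;python3 -c "
from h import *
from rig import vision
to(443.5,317.5,72)
p,d=vision.grab_frame('side');cv2.imwrite('pics/s10.png',cv2.resize(p[90:250,110:270,::-1],None,fx=3.5,fy=3.5,interpolation=2))"
```

```text
ee_pos: [443.3, 317.6, 74.9]
tool_rot: [0.0, 0.044, 0.999, 0.0]
contact_force: [-1.0, 0.3, -0.8]
ee_pos: [443.2, 317.6, 72.7]
tool_rot: [-0.0, 0.044, 0.999, 0.0]
contact_force: [-0.3, 0.2, -1.2]
t=28.05 at [443.2 317.6  72.7] psi 85.0 | turn 0.000 shift [-0.3 -0.1  0.7] w 33.1 gf 12.0
```

View pics/s10.png

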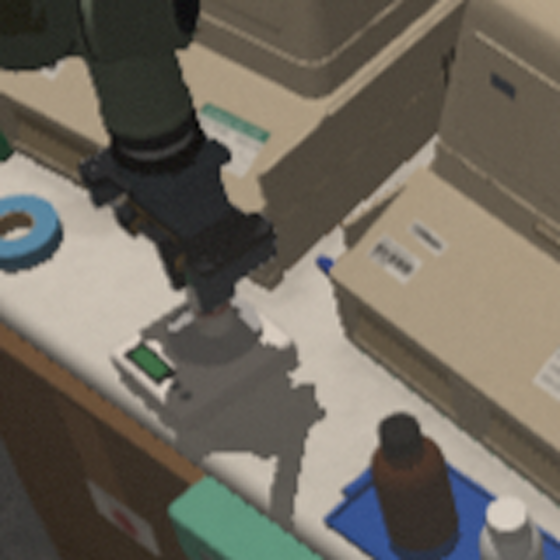

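The bottle hangs just above the pan (crop 215,320) and both tall bottles still stand in the tray. I lower the last bit.

```bash
python3 -m pendant '[{"dz":0.8,"finger_gap":20},{"dz":0.7,"finger_gap":20},{"finger_gap":20},{"finger_gap":20}]'|sed -n 2,4p
```

```text
ee_pos: [443.4, 317.7, 71.4]
tool_rot: [0.0, 0.044, 0.999, 0.0]
contact_force: [0.6, 0.7, -0.3]
```

```bash
python3 -m pendant '[{"dz":0.7,"finger_gap":20},{"dz":0.5,"finger_gap":20},{"finger_gap":20}]'|sed -n 2,4p; python3 -m pendant '[{"finger_gap":36},{"finger_gap":40},{"finger_gap":50},{"finger_gap":65},{"finger_gap":70},{"dz":-5,"finger_gap":70},{"dz":-20,"finger_gap":70},{"dz":-35,"finger_gap":70}]' |sed -n 2,4p; python3 -m pendant '[{"dz":-35,"finger_gap":70},{"dz":-35,"finger_gap":70},{"dz":-30,"finger_gap":91},{"dx":10,"dy":-24,"finger_gap":91},{"dx":14,"dy":-34,"finger_gap":91},{"dx":14,"dy":-34,"finger_gap":91},{"finger_gap":91}]'|sed -n 1,2p; python3 -c "
from h import *
to(418,-68,205,-1)"
```

```text
ee_pos: [443.6, 317.9, 71.2]
tool_rot: [0.001, 0.044, 0.999, 0.0]
contact_force: [-1.9, -0.5, 5.4]
ee_pos: [441.0, 316.0, 127.6]
tool_rot: [-0.003, 0.044, 0.999, -0.003]
contact_force: [-0.1, 0.7, 0.6]
clock: 29.93
ee_pos: [393.5, 224.6, 230.3]
t=29.93 at [393.5 224.6 230.3] psi 84.9 | turn 1.499 shift [-292.2   29.6   25.3] w 91.2 gf 0.0
```

Turn back to -1° and look at the small bottle on the pan.

```bash
python3 -m pendant '[{"rz":0.12,"finger_gap":91},{"rz":0.12,"finger_gap":91},{"rz":0.12,"finger_gap":91},{"rz":0.12,"finger_gap":91},{"rz":0.12,"finger_gap":91},{"rz":0.12,"finger_gap":91},{"rz":0.12,"finger_gap":91},{"rz":0.12,"finger_gap":91}]'|sed -n 2,2p;python3 -m pendant '[{"rz":0.12,"finger_gap":91},{"rz":0.12,"finger_gap":91},{"rz":0.12,"finger_gap":91},{"rz":0.12,"finger_gap":91},{"rz":0.06,"finger_gap":91},{"finger_gap":91}]'|sed -n 2,2p
python3 - <<'E'
from h import *
from rig import vision
to(418,-68,205,-1)
c=vision.calibration("wrist");p,d=vision.grab_frame("wrist");cv2.imwrite("pics/w11.png",p[:,:,::-1])
P=cloud(c,d).reshape(-1,3);w=P[(P[:,2]>103)&(P[:,2]<116)&(P[:,1]>250)&(P[:,0]<490)];print(len(w),w.min(0),w.max(0))
E
```

```text
ee_pos: [397.5, 229.5, 230.3]
ee_pos: [397.5, 229.5, 230.3]
t=31.10 at [397.5 229.5 230.3] psi -1.0 | turn -0.000 shift [-297.1   25.7   25.3] w 90.7 gf 0.0
893 [432.15735956 305.92609899 103.46269027] [458.26579691 332.29916966 111.22899533]
```

View pics/w11.png

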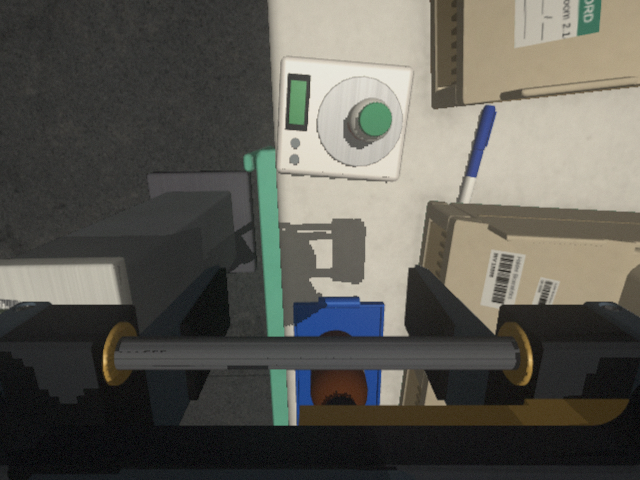

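Small bottle stands upright, ~5 mm from the pan centre. Now I fetch the white bottle.

```bash
python3 -m pendant '[{"dx":-20,"dy":2,"finger_gap":91},{"dx":-35,"dy":3,"finger_gap":91},{"dx":-35,"dy":3,"finger_gap":91},{"dx":-35,"dy":3,"finger_gap":91},{"dx":-35,"dy":3,"finger_gap":91},{"dx":-35,"dy":3,"finger_gap":91},{"dx":-35,"dy":3,"finger_gap":91},{"dx":-35,"dy":3,"finger_gap":91}]'|sed -n 2,2p;python3 -m pendant '[{"dx":-20,"dy":2,"dz":10,"finger_gap":91},{"dx":-10,"dy":1,"dz":15,"finger_gap":91},{"dx":-2,"dz":20,"finger_gap":91},{"dz":25,"finger_gap":91},{"finger_gap":91},{"finger_gap":91}]'|sed -n 2,2p;python3 -c "
from h import *
to(418,-67.8,69.6,-1)"
```

```text
ee_pos: [415.8, -37.7, 230.4]
ee_pos: [417.7, -68.0, 159.6]
t=32.32 at [417.7 -68.  159.6] psi -0.9 | turn 0.001 shift [ 0.2  0.3 90. ] w 91.1 gf 0.0
```

```bash
python3 -m pendant '[{"dz":20,"finger_gap":91},{"dz":25,"finger_gap":91},{"dz":20,"finger_gap":91},{"dz":15,"finger_gap":91},{"dz":7,"finger_gap":91},{"dz":2,"finger_gap":91},{"finger_gap":91},{"finger_gap":80}]' 20|sed -n 2,4p; python3 -m pendant '[{"finger_gap":70},{"finger_gap":60},{"finger_gap":54},{"finger_gap":48},{"finger_gap":42},{"finger_gap":42},{"finger_gap":42},{"finger_gap":42}]'
```

```text
ee_pos: [419.6, -68.2, 72.3]
tool_rot: [0.001, 0.713, 0.701, 0.001]
contact_force: [0.3, 0.4, 0.8]
clock: 33.65
ee_pos: [418.2, -68.1, 71.0]
tool_rot: [-0.0, 0.713, 0.701, -0.0]
contact_force: [0.1, -0.7, 0.8]
width: 43.9
gripper_force: 18.0
```

```bash
python3 -m pendant '[{"dz":-5,"finger_gap":42},{"dz":-10,"finger_gap":42},{"dz":-20,"finger_gap":42},{"dz":-30,"finger_gap":42},{"dz":-30,"finger_gap":42},{"dz":-30,"finger_gap":42},{"dz":-10,"finger_gap":42},{"finger_gap":42}]'|sed -n 2,4p;python3 -m pendant '[{"rz":0.09,"finger_gap":42},{"rz":0.09,"finger_gap":42},{"rz":0.09,"finger_gap":42},{"finger_gap":42}]'|sed -n 2,2p; python3 -c "
from h import *
to(446.7,-354.3,77,-16.4)"
```

```text
ee_pos: [420.1, -68.4, 209.1]
tool_rot: [0.003, 0.713, 0.701, 0.002]
contact_force: [0.3, -0.3, -1.4]
ee_pos: [417.3, -67.9, 204.8]
t=34.65 at [417.3 -67.9 204.8] psi -16.5 | turn -0.002 shift [-266.4  109.1  127.8] w 44.0 gf 17.9
```

```bash
python3 -m pendant '[{"dx":-20,"dy":8,"finger_gap":42},{"dx":-34,"dy":14,"finger_gap":42},{"dx":-34,"dy":14,"finger_gap":42},{"dx":-34,"dy":14,"finger_gap":42},{"dx":-34,"dy":14,"finger_gap":42},{"dx":-34,"dy":14,"finger_gap":42},{"dx":-34,"dy":14,"finger_gap":42},{"dx":-25,"dy":10,"finger_gap":42}]'|sed -n 2,4p;python3 -m pendant '[{"dx":-14,"dy":5,"finger_gap":42},{"dx":-4,"dy":2,"dz":10,"finger_gap":42},{"dz":25,"finger_gap":42},{"dz":30,"finger_gap":42},{"dz":25,"finger_gap":42},{"dz":15,"finger_gap":42},{"finger_gap":42},{"finger_gap":42}]'|sed -n 2,4p;python3 -c "
from h import *
to(446.7,-354.3,77,-16.4)"
```

```text
ee_pos: [445.1, -338.5, 204.6]
tool_rot: [-0.001, 0.801, 0.599, -0.0]
contact_force: [0.7, 0.0, -1.4]
ee_pos: [446.6, -353.2, 100.0]
tool_rot: [-0.002, 0.8, 0.599, -0.0]
contact_force: [0.2, -0.3, -0.8]
t=35.98 at [ 446.6 -353.2  100. ] psi -16.3 | turn 0.001 shift [-1.1  0.4 23. ] w 43.9 gf 17.9
```

```bash
python3 -m pendant '[{"dx":-1,"dz":8,"finger_gap":42},{"dz":6,"finger_gap":42},{"dz":3,"finger_gap":42},{"dz":2,"finger_gap":42},{"finger_gap":42},{"finger_gap":42}]'|sed -n 2,4p;python3 -m pendant '[{"dz":1,"finger_gap":42},{"dz":1,"finger_gap":42},{"finger_gap":42},{"finger_gap":42}]'|sed -n 2,4p;python3 -m pendant '[{"dz":1,"finger_gap":42},{"dz":0.5,"finger_gap":42},{"finger_gap":42},{"finger_gap":42}]'|sed -n 2,4p
```

```text
ee_pos: [447.1, -356.1, 82.2]
tool_rot: [0.0, 0.801, 0.599, 0.0]
contact_force: [0.3, -1.3, -1.3]
ee_pos: [447.0, -356.0, 80.1]
tool_rot: [0.0, 0.801, 0.599, 0.0]
contact_force: [0.1, -0.0, -1.0]
ee_pos: [447.0, -356.0, 78.5]
tool_rot: [-0.0, 0.801, 0.599, 0.0]
contact_force: [0.2, 1.2, -2.0]
```

```bash
python3 -m pendant '[{"dx":1.5,"dz":0.7,"finger_gap":42},{"dz":0.7,"finger_gap":42},{"finger_gap":42},{"finger_gap":42}]'|sed -n 2,4p;python3 -m pendant '[{"dz":0.5,"finger_gap":42},{"dz":0.5,"finger_gap":42},{"finger_gap":42},{"finger_gap":42}]'|sed -n 2,4p
```

```text
ee_pos: [447.4, -354.5, 77.1]
tool_rot: [-0.0, 0.801, 0.599, 0.0]
contact_force: [0.2, 1.0, -1.0]
ee_pos: [447.6, -354.6, 76.9]
tool_rot: [0.0, 0.801, 0.599, 0.0]
contact_force: [-1.9, 1.1, 5.9]
```

Contact. Release, lift, and go to the amber bottle.

```bash
python3 -m pendant '[{"finger_gap":48},{"finger_gap":56},{"finger_gap":70},{"finger_gap":91},{"finger_gap":91},{"dz":-5,"finger_gap":91},{"dz":-20,"finger_gap":91},{"dz":-30,"finger_gap":91}]' |sed -n 2,4p; python3 -m pendant '[{"dz":-35,"finger_gap":91},{"dz":-35,"finger_gap":91},{"dz":-10,"finger_gap":91},{"rz":-0.09,"finger_gap":91},{"rz":-0.09,"finger_gap":91},{"rz":-0.09,"finger_gap":91},{"finger_gap":91}]' | sed -n 1,2p
python3 - <<'E'
from h import *
from rig import vision
to(417.7,40.4,205,-1)
c=vision.calibration("wrist");p,d=vision.grab_frame("side")
c=vision.calibration("side");P=cloud(c,d).reshape(-1,3)
w=P[(P[:,2]>119)&(P[:,2]<132)&(P[:,1]<-250)&(P[:,1]>-420)&(P[:,0]<500)&(P[:,0]>380)];print(len(w),w.min(0),w.max(0))
E
```

```text
ee_pos: [445.7, -353.3, 129.3]
tool_rot: [-0.003, 0.801, 0.599, -0.001]
contact_force: [0.2, 0.0, 0.2]
clock: 39.07
ee_pos: [447.2, -354.5, 211.1]
t=39.07 at [ 447.2 -354.5  211.1] psi -0.9 | turn 0.002 shift [394.3 -36.4   6.1] w 91.3 gf 0.0
124 [ 424.0146517  -375.01602402  119.53026637] [ 458.85001026 -341.53817635  131.00608871]
```

```bash
python3 -m pendant '[{"dx":20,"dy":-2,"finger_gap":91},{"dx":36,"dy":-3,"finger_gap":91},{"dx":36,"dy":-3,"finger_gap":91},{"dx":36,"dy":-3,"finger_gap":91},{"dx":36,"dy":-3,"finger_gap":91},{"dx":36,"dy":-3,"finger_gap":91},{"dx":36,"dy":-4,"finger_gap":91},{"dx":36,"dy":-4,"finger_gap":91}]'|sed -n 2,2p;python3 -m pendant '[{"dx":36,"dy":-3,"finger_gap":91},{"dx":36,"dy":-3,"finger_gap":91},{"dx":30,"dy":-3,"finger_gap":91},{"dx":15,"dy":-2,"finger_gap":91},{"dx":5,"dz":10,"finger_gap":91},{"dz":20,"finger_gap":91},{"finger_gap":91},{"finger_gap":91}]'|sed -n 2,2p;python3 -c "
from h import *
to(417.7,40.4,78.5,-1)"
```

```text
ee_pos: [426.5, -80.6, 211.1]
ee_pos: [417.4, 40.0, 180.7]
t=40.45 at [417.4  40.  180.7] psi -1.0 | turn -0.001 shift [  0.4   0.3 102.2] w 90.8 gf 0.0
```

```bash
python3 -m pendant '[{"dz":20,"finger_gap":91},{"dz":25,"finger_gap":91},{"dz":25,"finger_gap":91},{"dz":20,"finger_gap":91},{"dz":9,"finger_gap":91},{"dz":3,"finger_gap":91},{"finger_gap":91},{"finger_gap":80}]' 20|sed -n 2,4p; python3 -m pendant '[{"finger_gap":70},{"finger_gap":62},{"finger_gap":56},{"finger_gap":50},{"finger_gap":50},{"finger_gap":50},{"finger_gap":50}]'
```

```text
ee_pos: [419.3, 39.9, 80.3]
tool_rot: [0.001, 0.713, 0.701, 0.001]
contact_force: [0.8, -0.6, -0.0]
clock: 41.7
ee_pos: [417.9, 40.0, 79.4]
tool_rot: [-0.0, 0.713, 0.701, -0.0]
contact_force: [-1.2, 0.7, 4.3]
width: 55.5
gripper_force: 20.0
```

Held; return contact height on the stand is about 85.4.

```bash
python3 -m pendant '[{"dz":-5,"finger_gap":50},{"dz":-10,"finger_gap":50},{"dz":-20,"finger_gap":50},{"dz":-30,"finger_gap":50},{"dz":-30,"finger_gap":50},{"dz":-30,"finger_gap":50},{"dz":-10,"finger_gap":50},{"finger_gap":50}]'|sed -n 2,5p;python3 -m pendant '[{"rz":0.09,"finger_gap":50},{"rz":0.09,"finger_gap":50},{"rz":0.087,"finger_gap":50},{"finger_gap":50}]'|sed -n 2,2p; python3 -c "
from h import *
to(471.2,-272.8,86,-16.3)"
```

```text
ee_pos: [420.1, 40.1, 217.0]
tool_rot: [0.002, 0.713, 0.701, 0.003]
contact_force: [-0.3, -0.1, -2.7]
width: 55.6
ee_pos: [417.2, 39.9, 212.7]
t=42.70 at [417.2  39.9 212.7] psi -16.3 | turn -0.001 shift [-285.   139.6  126.7] w 55.4 gf 19.5
```

```bash
python3 -m pendant '[{"dx":-20,"dy":10,"finger_gap":50},{"dx":-33,"dy":16,"finger_gap":50},{"dx":-33,"dy":16,"finger_gap":50},{"dx":-33,"dy":16,"finger_gap":50},{"dx":-33,"dy":16,"finger_gap":50},{"dx":-33,"dy":16,"finger_gap":50},{"dx":-33,"dy":16,"finger_gap":50},{"dx":-33,"dy":16,"finger_gap":50}]'|sed -n 2,4p;python3 -m pendant '[{"dx":-20,"dy":10,"finger_gap":50},{"dx":-11,"dy":6,"finger_gap":50},{"dx":-3,"dy":2,"finger_gap":50},{"dz":15,"finger_gap":50},{"dz":25,"finger_gap":50},{"dz":30,"finger_gap":50},{"dz":20,"finger_gap":50},{"dz":10,"finger_gap":50}]'|sed -n 2,4p;python3 -m pendant '[{"dz":5,"finger_gap":50},{"finger_gap":50},{"finger_gap":50}]'|sed -n 2,4p;python3 -c "
from h import *
to(471.2,-272.8,86,-16.3)"
```

```text
ee_pos: [464.3, -236.8, 212.8]
tool_rot: [-0.001, 0.799, 0.601, -0.0]
contact_force: [0.9, 0.4, -1.7]
ee_pos: [470.6, -270.0, 111.0]
tool_rot: [-0.003, 0.799, 0.601, -0.001]
contact_force: [-0.7, -0.5, -1.9]
ee_pos: [473.4, -272.7, 110.1]
tool_rot: [0.001, 0.8, 0.6, 0.0]
contact_force: [1.2, -0.1, -1.5]
t=44.28 at [ 473.4 -272.7  110.1] psi -16.2 | turn 0.001 shift [-0.7 -2.1 24.1] w 55.3 gf 19.5
```

```bash
python3 -m pendant '[{"dy":-1,"dz":8,"finger_gap":50},{"dz":6,"finger_gap":50},{"dz":3,"finger_gap":50},{"dz":2,"finger_gap":50},{"dz":1,"finger_gap":50},{"finger_gap":50},{"finger_gap":50}]'|sed -n 2,4p;python3 -m pendant '[{"dz":1,"finger_gap":50},{"dz":0.5,"finger_gap":50},{"finger_gap":50},{"finger_gap":50}]'|sed -n 2,4p
```

```text
ee_pos: [471.8, -272.7, 89.2]
tool_rot: [0.0, 0.8, 0.6, 0.0]
contact_force: [0.6, 0.0, -1.4]
ee_pos: [471.7, -272.6, 87.7]
tool_rot: [0.0, 0.8, 0.6, 0.0]
contact_force: [0.4, 0.1, -2.2]
```

```bash
python3 -m pendant '[{"dz":0.8,"finger_gap":50},{"dz":0.7,"finger_gap":50},{"finger_gap":50},{"finger_gap":50}]'|sed -n 2,4p;python3 -m pendant '[{"dz":0.5,"finger_gap":50},{"dz":0.5,"finger_gap":50},{"finger_gap":50},{"finger_gap":50}]'|sed -n 2,4p
```

```text
ee_pos: [471.6, -272.5, 86.0]
tool_rot: [-0.0, 0.8, 0.6, 0.0]
contact_force: [0.7, 1.4, -1.8]
ee_pos: [471.8, -272.6, 85.5]
tool_rot: [0.0, 0.8, 0.6, 0.0]
contact_force: [-0.9, 0.7, 2.5]
```

Contact. Release and lift, then a final look.

```bash
python3 -m pendant '[{"finger_gap":58},{"finger_gap":64},{"finger_gap":75},{"finger_gap":91},{"finger_gap":91},{"dz":-5,"finger_gap":91},{"dz":-20,"finger_gap":91},{"dz":-30,"finger_gap":91}]' |sed -n 2,4p; python3 -m pendant '[{"dz":-35,"finger_gap":91},{"dz":-35,"finger_gap":91},{"dz":-35,"finger_gap":91},{"dz":-30,"finger_gap":91},{"finger_gap":91},{"finger_gap":91}]' | sed -n 1,4p
python3 - <<'E'
from h import *
from rig import vision
p,d=vision.grab_frame("side");cv2.imwrite("pics/s12.png",p[:,:,::-1])
c=vision.calibration("side");P=cloud(c,d).reshape(-1,3)
w=P[(P[:,2]>128)&(P[:,2]<148)&(P[:,1]<-240)&(P[:,1]>-300)&(P[:,0]<500)&(P[:,0]>430)];print(len(w),w.min(0),w.max(0))
E
```

```text
ee_pos: [469.9, -271.5, 138.5]
tool_rot: [-0.003, 0.8, 0.6, -0.001]
contact_force: [0.4, -0.3, 0.2]
clock: 47.03
ee_pos: [472.4, -273.0, 277.3]
tool_rot: [0.002, 0.8, 0.6, 0.001]
contact_force: [0.5, 0.2, -0.5]
136 [ 451.1963266  -282.53172436  128.12527365] [ 489.00829694 -248.0701715   146.57822453]
```

View pics/s12.png

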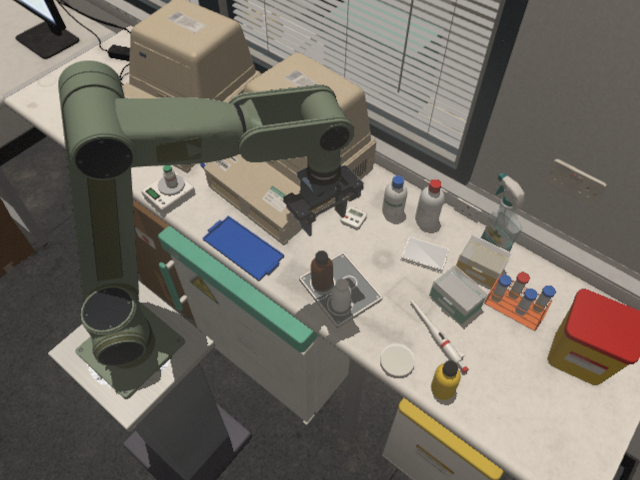

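Amber (321,272) and white (342,295) are back at their starting pixels and upright. The small bottle is on the pan (169,180), and the timer and dish haven't moved.

```bash
python3 -c "
from rig import job
print(job.hand_in())"
```

```text
the job is handed in; nothing more can be done
None
```

The job is handed in (no verdict came back): the small bottle stands about 5 mm off the pan centre, both tall bottles are back upright on their starting spots to within a few millimetres, the timer and dish are unmoved, and it took about 47 s of the 128 s.

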